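Find and mark the tight spot of a bottle turntable

ROBOT

A 6-joint arm with a two-finger parallel gripper is mounted at the origin on a cart in front of the work surface, level with it; the furniture and walls round the work are solid. World frame = base frame: x ahead of the robot, y to its left, z up, the work surface at z = 0. Lengths are in mm, angles in rad, forces in N, time in s.
With the tool pointing down it reaches from about 200 to 875 mm from the base axis. Payload 3.4 kg.
Tool frame: the origin (TCP) lies midway between the tips of the shut fingers; the grasp point (between the pads) lies 19 mm behind it; z points along the fingers, y is the line along which they close (so a half turn about z gives the same grasp; the last joint's range is limited). The gripper opens to 94 mm and grips with 3 to 60 N. Pads are 16 mm wide; open, the fingers measure 119 mm over their backs; the gripper's body (75 mm by 177 mm) begins 78 mm behind the grasp point.
Start: joints at [1.216, 0.276, 1.505, -0, 1.361, -0.121], TCP at [133.229, 559.388, 205.493] pointing down, gripper open.
Joint ranges: [-2.89, 2.89], [-0.75, 2.08], [0.22, 2.7], [-1.18, 4.32], [0.11, 2.71], [-2.7, 2.7]. Speed limits (rad/s): [2.57, 2.57, 3.14, 3.14, 3.14, 3.14].

INTERFACE

Orientations are given as a unit quaternion [x, y, z, w].
In Python, from bench import state, capture, camera_params, job_done, look_for, tip_of gives the robot as it stands. The module is installed in compiled form; this text tells all that it offers.
- The arm moves only by the tool arm_command, never from a script. Its arguments are lists of equal length, an entry for each row: "dp": the shift along the tool's x, y, z normalised to -1 to 1, where 1 is 0.5 m, a list of three; "rotation": the turn, a rotation vector about the tool's x, y, z normalised to -1 to 1, where 1 is pi/4 rad, a list of three; "grip": the opening, from -1 (shut) to 1 (fully open). In form: {"dp": [[tx, ty, tz], ...], "rotation": [[ax, ay, az], ...], "grip": [grip, ...]}. A call has 1 to 8 rows; each row is the pose to reach, as a shift and turn from the pose commanded when the call began, along the tool's axes at that moment; what a row does not reach only later rows make up. A row lasts 1/10 s, in which the tool goes at most 50 mm and 8.59 degrees, less where a joint would pass 70% of its speed; a pose out of reach is approached as far as the arm can. A call with a number of a shift or a turn outside -1 to 1 is refused whole. A call with a gripper value outside its range is refused whole. The fingers move at their own pace and stop on an object; "grip_force" is the grip in N (left out, the last holds). Time passes only in rows, so rows that repeat a pose let the fingers close. It gives the time, the measured TCP pose, the force, the opening and the grip force at its end, in the units of the state.
- state(): the state, without advancing time (a new reading comes with each control period).
- capture(name): name is "scene" or "top" or "wrist"; returns the picture (384x512x3 uint8, red, green, blue); there is no depth.
- camera_params(name): a dict with "camera_matrix" (3x3 intrinsics, pixels), "k1" (the pictures are not rectified: a ray, as slopes to the right and down, at radius r is drawn at 1 + k1 r^2 times it, then the intrinsics apply), "R" (3x3) and "t" (3): a world point X has camera coordinates R X + t; the wrist camera has in their place "T_tool_cam" (4x4, takes a point from camera to tool coordinates, whose origin is the TCP and whose axes are the flange's). Camera axes: x right, y down, z forward; pixel columns grow to the right and rows downward; lengths in mm; the calibration is good to about 2 mm. A picture is of the moment at which its call begins: read the wrist's pose just before it. camera_params takes no time and is no camera call.
- job_done(): hands the job in; it is judged then, once.
Trained networks look in the newest picture that a camera, given by its name, has taken for a name from the list of things; names that differ only in an ending like _2 or _b are one class to them, and where a whole thing is asked for, a point or a joint stands for the part that bears it (a point fixed in the world has none). Each returns a list of dicts, best first, with "score" (0 to 1); they miss things now and then, are a little off and sometimes report something else, mostly with a low value. They report only what shows in the picture. A call takes as long as a camera call.
- look_for(camera, label): "location" ([x, y, z] in mm, in world coordinates, good to about 4 mm: the middle of the surface that is visible of it).
- tip_of(camera, label): "location" ([x, y, z] in mm, in world coordinates, good to about 4 mm: a listed point, or the origin of a listed thing).
The state is a dict: "clock": time; "qpos": joint angles; "qd": joint speeds; "joint_torque": joint torques, N m; "eef_pos": TCP position; "orientation": TCP orientation; "contact_force": force on the tool from outside, world axes, zero at the start; "moment": the same for the moment, N m; "width": opening from 0.0 (shut) to 1.0 (fully open); "gripper_force": force on a finger pad.
Only numpy, scipy, OpenCV 4.12 (cv2) and the standard library are available. Lean on these libraries where they do the work, as an engineer would, in place of code of your own. Each camera call takes 0.05 s, during which the arm holds its last target. There are 200 camera calls.

TASK

The bottle turntable rubs somewhere on its turn: the felt pad under its rim drags on a high spot that cannot be seen. Hold its crank knob lightly and turn the plate gently, feel where it drags hardest, let go with that spot standing right on the pad, then stand the lone bottle cap upright on the plate directly above the pad to mark it. Do not crush or force the knob, and leave the screwdriver and the spanner where they lie.

Things in the scene. Friction and masses are not known exactly. Their poses are not given: they have to be found in the camera images.
- turntable: Turntable fixed to the bench: grey foot, 176 mm across, under a round bare-metal plate, 200 mm across and 8 mm thick, whose top is 44 mm above the bench. Origin: on the plate's axis at bench level; z is up, -x points to the felt pad. Its place and yaw vary.
- plate (a joint): Turn of the plate about the vertical axis through turntable, rad, counter-clockwise from above positive, no stops. At 0 the crank knob stands above the felt pad; at the start -0.7 to 0.7. Bearing drag is about 0.15 N m (2 N at the knob); the plate stays where it is left. It should rest within 0.1 rad of the tightest point.
- knob: Upright black crank knob on the plate, 72 mm from its axis, 24 mm thick, 42 mm tall, spinning freely on its spindle: the hand can hold it without turning as it goes round. Origin: centre of its underside, 47.5 mm above the bench. Squeeze of both fingers and push together stay below 90 N (15 to 30 N a finger is ample). The hidden high spot lies 1.2 to 5.08 rad round the plate from the knob.
- rub_pad: Felt pad, 30 x 22 mm, under the plate's rim on the turntable's -x side, out of the hand's reach. Its bracket stands out 20 mm beyond the rim and ends below the plate's top. Origin: 76 mm from the axis, 32.5 mm above the bench. As the high spot passes over it, drag rises to 8 N or more at the knob (the more, the brisker the turning) and falls again, all within 0.18 rad of the tightest point.
- mark_spot (a point): The point of the plate's top level directly above the felt pad, 76 mm from the axis, 44 mm above the bench; fixed to the turntable, does not turn with the plate. The cap is to stand here.
- marker_cap: The lone black bottle cap standing on the bench to the left of the turntable (the other caps are in the tray): 32 mm high, narrow foot 31 mm across up to 19 mm, wide rim 37 mm across from 19 mm to the top, 20 g. Origin: centre of its underside; z up.
- screwdriver: Screwdriver lying loose beyond the spanner on the left, 197 mm long, not to be moved. Origin at its middle.
- spanner: Spanner lying loose near the front edge, left of the lone cap, 154 mm long, not to be moved. Origin at its middle.

How it is judged:
By the outcome, as a careful person would: the job done as asked, in the order asked, and still so for the second after the job is handed in, with the robot touching nothing.
It also fails if it takes over 72 s, if anything falls off the work surface, if the arm or the gripper's body presses on something with over 40 N, if the wrist force passes 120 N, or if a joint passes its speed limit or range.

## Working session

There is one attempt and no reset: what is moved stays moved. The work goes in short steps, Python scripts to look and compute and a tool call to move; the robot and the scene stay as the last step left them, time stands still between calls to the robot, and variables do not carry over. Pictures are saved under pics/ and viewed, at most 10 in all, crops included, and the job is handed in when it is done.

Besides the shell and the picture viewer there is one more tool, called after "Call:" as name(argument=value, ...) on one line, values as JSON. arm_command: Moves the arm, as the interface text tells. Scaled input: -1 to 1 covers 0.5 m each way for a shift and pi/4 rad each way for a turn. Its arguments: {"type":"object","properties":{"dp":{"type":"array"},"rotation":{"type":"array"},"grip":{"type":"array"},"grip_force":{"type":"number"}},"required":["dp","rotation","grip"]}

```bash
mkdir -p pics; python3 - <<'E'
from bench import *
import cv2,numpy as np
s=state();print(s)
for c in("scene","top"):
    im=capture(c);cv2.imwrite(f"pics/{c}0.png",im[:,:,::-1])
    for l in("turntable","knob","rub_pad","mark_spot","marker_cap","screwdriver","spanner","plate"):
        for f in(look_for,tip_of):
            try:
                r=f(c,l);print(c,l,f.__name__,[(np.round(x["location"]).tolist(),round(x["score"],2)) for x in r[:2]])
            except Exception as e: print(c,l,f.__name__,e)
print(camera_params("wrist"),state()["clock"])
E
```

```text
{'clock': 0.0, 'qpos': array([ 1.21597870e+00,  2.76591516e-01,  1.50613199e+00, -1.59328482e-05,
        1.36070961e+00, -1.21021850e-01]), 'qd': array([-0.00078736, -0.00039407, -0.00074567,  0.00144997,  0.00081998,
        0.00065477]), 'joint_torque': array([-1.70371317e-03, -4.04580975e+01, -2.37224472e+01,  7.01149623e-02,
        3.45984218e-02, -1.38433147e-04]), 'eef_pos': array([133.03170616, 558.80323282, 204.60720262]), 'orientation': array([ 1.16630127e-01,  9.93174993e-01, -8.96146664e-04, -2.09311672e-04]), 'contact_force': array([ 0.22778356, -0.69068689, -1.19631186]), 'moment': array([ 0.01776384,  0.04119731, -0.01699863]), 'gripper_force': 0.0, 'width': 0.9984081547524335}
scene turntable call [([491.0, -157.0, 41.0], 0.9)]
scene turntable call [([502.0, -139.0, -3.0], 0.8), ([431.0, -142.0, 52.0], 0.39)]
scene knob call [([426.0, -148.0, 85.0], 0.61)]
scene knob call [([431.0, -143.0, 50.0], 0.62)]
scene rub_pad call [([437.0, -199.0, 19.0], 0.44)]
scene rub_pad call [([444.0, -187.0, 31.0], 0.46)]
scene mark_spot call [([497.0, -155.0, 42.0], 0.97)]
scene mark_
[... 1195 characters left out ...]
 plate call [([503.0, -140.0, 47.0], 0.68)]
top plate call it knows: knob, mark_spot, marker_cap, rub_pad, screwdriver, spanner, turntable
{'camera_matrix': array([[298.55208402,   0.        , 254.79960428],
       [  0.        , 298.55208402, 192.35508679],
       [  0.        ,   0.        ,   1.        ]]), 'k1': -0.022122813613004538, 'T_tool_cam': array([[ 3.99890740e-04, -9.58821566e-01, -2.84008881e-01,
         8.21928000e+01],
       [ 9.99999814e-01,  2.52849586e-04,  5.54394739e-04,
         7.07103164e-01],
       [-4.59754104e-04, -2.84009050e-01,  9.58821489e-01,
        -1.79326234e+02],
       [ 0.00000000e+00,  0.00000000e+00,  0.00000000e+00,
         1.00000000e+00]])} 1.6
```

View pics/top0.png

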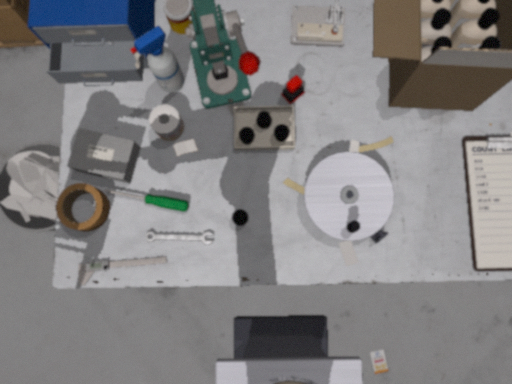

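View pics/scene0.png

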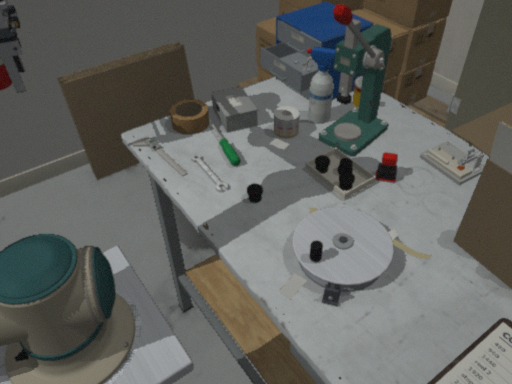

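Top view: plate centred near px (349,195), knob (353,227), pad bracket (379,237), lone cap (240,217), which agrees with the networks. The scene view agrees too: knob (316,251), bracket (332,293), cap (255,192). I'll move the wrist over the turntable.

Call:
arm_command(dp=[[-0.493, -0.617, 0.055], [-0.493, -0.617, 0.055], [-0.493, -0.617, 0.055], [-0.493, -0.617, 0.055], [-0.493, -0.617, 0.055], [-0.493, -0.617, 0.055], [-0.493, -0.617, 0.055], [-0.493, -0.617, 0.055]], rotation=[[0, 0, -0.2975], [0, 0, -0.2975], [0, 0, -0.2975], [0, 0, -0.2975], [0, 0, -0.2975], [0, 0, -0.2975], [0, 0, -0.2975], [0, 0, -0.2975]], grip=[1, 1, 1, 1, 1, 1, 1, 1])

```text
clock: 2.4
eef_pos: [302.0, 200.3, 178.2]
orientation: [-0.0, 1.0, 0.0, 0.001]
contact_force: [0.2, 0.0, -1.2]
width: 0.996
gripper_force: 0.0
```

Call:
arm_command(dp=[[-0.337, -0.714, 0.055], [-0.337, -0.714, 0.055], [-0.337, -0.714, 0.055], [-0.337, -0.714, 0.055], [-0.337, -0.714, 0.055], [-0.337, -0.714, 0.055], [-0.337, -0.714, 0.055], [-0.337, -0.714, 0.055]], rotation=[[0, 0, 0], [0, 0, 0], [0, 0, 0], [0, 0, 0], [0, 0, 0], [0, 0, 0], [0, 0, 0], [0, 0, 0]], grip=[1, 1, 1, 1, 1, 1, 1, 1])

```text
clock: 3.2
eef_pos: [470.8, -157.4, 150.4]
orientation: [0.001, 1.0, -0.0, 0.0]
contact_force: [1.1, 0.1, 0.3]
width: 1.0
gripper_force: 0.0
```

```bash
cat >h.py <<'E'
from bench import *
import cv2,numpy as np,json
from scipy.spatial.transform import Rotation as Ro
def snap(n):
    s=state();im=capture("wrist");cv2.imwrite(f"pics/{n}.png",im[:,:,::-1])
    T=np.eye(4);T[:3,:3]=Ro.from_quat(s["orientation"]).as_matrix();T[:3,3]=s["eef_pos"]
    T=T@camera_params("wrist")["T_tool_cam"];np.save(f"pics/{n}.npy",T);return im
def ray(c,uv,n=None):
    p=camera_params(c);K=p["camera_matrix"]
    d=np.array([(uv[0]-K[0,2])/K[0,0],(uv[1]-K[1,2])/K[1,1]]);u=d.copy()
    for _ in range(10):u=d/(1+p["k1"]*(u@u))
    v=np.array([*u,1])
    if c=="wrist":T=np.load(f"pics/{n}.npy");return T[:3,3],T[:3,:3]@v
    return -p["R"].T@p["t"],p["R"].T@v
def atz(c,uv,z,n=None):
    o,v=ray(c,uv,n);return o+v*(z-o[2])/v[2]
def tri(rs):
    A=0;b=0
    for o,v in rs:
        v=v/np.linalg.norm(v);P=np.eye(3)-np.outer(v,v);A=A+P;b=b+P@o
    return np.linalg.solve(A,b)
E
python3 - <<'E'
from h import *
snap("w1")
for l in("turntable","knob","mark_spot","rub_pad"):
    print(l,[(np.round(x["location"],1).tolist(),round(x["score"],2)) for x in tip_of("wrist",l)[:2]])
E
```

```text
turntable [([501.7, -135.5, 3.6], 0.93)]
knob [([429.9, -139.4, 45.3], 0.58)]
mark_spot [([444.3, -185.5, 40.1], 0.82)]
rub_pad []
```

View pics/w1.png

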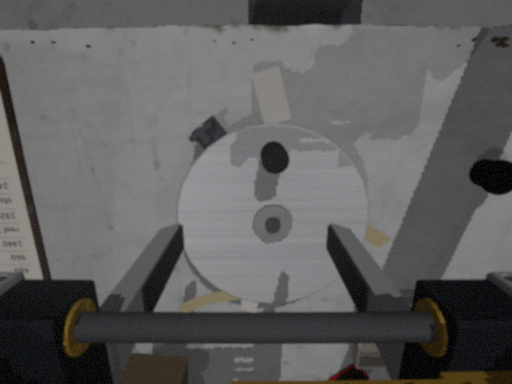

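```bash
python3 - <<'E'
from h import *
im=cv2.imread("pics/w1.png",0);m=cv2.morphologyEx(cv2.inRange(im,150,255),cv2.MORPH_OPEN,np.ones((5,5)))
# radial edge search on the rim from hub
c=np.array([273,213.]);P=[];B=cv2.GaussianBlur(im,(5,5),0).astype(float)
for a in np.arange(0,2*np.pi,.05):
    r=np.arange(80,108,.5);x=c[0]+r*np.cos(a);y=c[1]+r*np.sin(a)
    v=cv2.remap(B.astype(np.float32),x[None].astype(np.float32),y[None].astype(np.float32),1)[0]
    g=v[4:]-v[:-4];i=g.argmin()
    if g[i]<-12:P.append(atz("wrist",(x[i+2],y[i+2]),44,"w1")[:2])
P=np.array(P)
for _ in range(5):
    s=np.linalg.lstsq(np.c_[2*P,np.ones(len(P))],(P**2).sum(1),rcond=None)[0];R=np.sqrt(s[2]+s[:2]@s[:2])
    e=abs(np.hypot(*(P-s[:2]).T)-R);P=P[e<max(2,2*np.median(e))]
print("centre",s[:2],"R",R,len(P),e.max())
def blob(f,x0,y0,x1,y1,t):
    k=(cv2.imread(f,0)[y0:y1,x0:x1]<t).astype(np.uint8);n,l,st,ce=cv2.connectedComponentsWithStats(k)
    i=1+st[1:,4].argmax();return ce[i]+[x0,y0],st[i]+[x0,y0,0,0,0]
bt=blob("pics/top0.png",343,217,364,236,60);bw=blob("pics/w1.png",255,135,300,180,55)
print(bt,bw)
p=tri([ray("top",bt[0]),ray("wrist",bw[0],"w1")]);print("knob mid",p)
for z in(48,68,89):print(z,atz("top",bt[0],z),atz("wrist",bw[0],z,"w1"))
print("bracket w1",atz("wrist",(208,132),35,"w1"),"top",atz("top",(379,237),35),"scene",atz("scene",(332,293),35))
print("hub",atz("wrist",(273,224),46,"w1"),atz("top",(349.5,194.5),46),"cap",atz("top",(240,217),30))
cv2.imwrite("pics/crop.png",cv2.resize(cv2.imread("pics/w1.png")[100:240,160:320],None,fx=4,fy=4,interpolation=2))
E
```

```text
centre [ 506.84414497 -125.90250711] R 108.97615165289349 37 3.767831604916651
(array([352.74725275, 226.13186813]), array([348, 221,  11,  11,  91])) (array([273.94216134, 157.4109589 ]), array([261, 142,  27,  32, 657]))
knob mid [ 432.66502467 -140.08224524   73.95366314]
48 [ 434.74757743 -144.95017859   48.        ] [ 437.60851819 -138.52012246   48.        ]
68 [ 432.81927793 -141.09332812   68.        ] [ 434.12634479 -139.81680788   68.        ]
89 [ 430.79456345 -137.04363513   89.        ] [ 430.47006272 -141.17832757   89.        ]
bracket w1 [ 414.85340794 -202.2255326    35.        ] top [ 411.1885703  -203.69970947   35.        ] scene [ 411.65860231 -212.93700675   35.        ]
hub [ 506.69124237 -138.1670834    46.        ] [ 504.59765831 -141.46940154   46.        ] cap [461.02233228 100.01432739  30.        ]
```

View pics/crop.png

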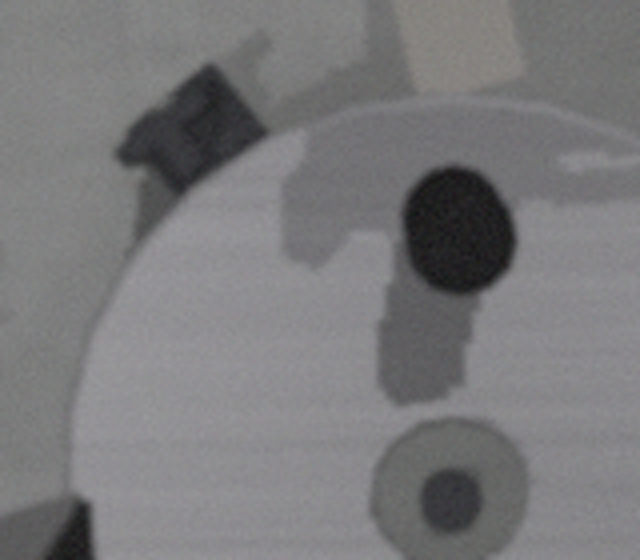

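Close-up: knob at about px (273,157), hub (272.5,224) and bracket centre (209,133). From the measurements, knob axis ≈ (432.5,-140) and plate axis ≈ (505,-139.5), so the radius is 72 mm ✓. The bracket centre is at r 112 mm ✓. Next I'll grasp the knob lightly.

Call:
arm_command(dp=[[0.076, 0.035, 0.08], [0.076, 0.035, 0.08], [0.076, 0.035, 0.15], [0.076, 0.035, 0.19], [0.076, 0.035, 0.19]], rotation=[[0, 0, 0], [0, 0, 0], [0, 0, 0], [0, 0, 0], [0, 0, 0]], grip=[1, 1, 1, 1, 1])

```text
clock: 3.95
eef_pos: [429.7, -135.1, 54.0]
orientation: [-0.001, 1.0, 0.001, -0.002]
contact_force: [0.3, 0.2, -0.1]
width: 1.001
gripper_force: 0.0
```

Call:
arm_command(dp=[[0, 0, 0], [0, 0, 0], [0, 0, 0], [0, 0, 0], [0, 0, 0], [0, 0, 0], [0, 0, 0], [0, 0, 0]], rotation=[[0, 0, 0], [0, 0, 0], [0, 0, 0], [0, 0, 0], [0, 0, 0], [0, 0, 0], [0, 0, 0], [0, 0, 0]], grip=[-1, -1, -1, -1, -1, -1, -1, -1], grip_force=20)

```text
clock: 4.75
eef_pos: [431.9, -137.3, 55.4]
orientation: [0.0, 1.0, 0.0, -0.0]
contact_force: [-0.2, -0.0, -0.4]
width: 0.353
gripper_force: 0.0
```

Call:
arm_command(dp=[[0, 0, 0], [0, 0, 0], [0, 0, 0], [0, 0, 0]], rotation=[[0, 0, 0], [0, 0, 0], [0, 0, 0], [0, 0, 0]], grip=[-1, -1, -1, -1])

```text
clock: 5.15
eef_pos: [432.2, -137.7, 55.4]
orientation: [0.0, 1.0, -0.0, 0.0]
contact_force: [-0.2, -3.1, -1.2]
width: 0.245
gripper_force: 20.0
```

```bash
python3 - <<'E'
from h import *
s=state();print(s["eef_pos"],s["contact_force"],s["gripper_force"],s["width"])
c=np.array([504.5,-139.5]);p=s["eef_pos"][:2];r=72
a0=np.arctan2(*(p-c)[::-1]);print(a0,np.hypot(*(p-c)))
a=a0;
for i in range(1,47):
    b=a0-.1*i;d=r*np.array([np.cos(b)-np.cos(b+.1),np.sin(b)-np.sin(b+.1)])
    print(i,round(b%6.2832,2),"dp",np.round([-d[0]/500,d[1]/500],4).tolist())
E
```

```text
[ 432.21498308 -137.66136857   55.43121436] [-0.2329012  -3.12901518 -1.20245289] 19.995329082012177 0.24543074482302005
3.1161622788887935 72.30839672204164
1 3.02 dp [-0.0011, 0.0144]
2 2.92 dp [-0.0025, 0.0142]
3 2.82 dp [-0.0039, 0.0139]
4 2.72 dp [-0.0053, 0.0134]
5 2.62 dp [-0.0066, 0.0128]
6 2.52 dp [-0.0078, 0.0121]
7 2.42 dp [-0.009, 0.0112]
8 2.32 dp [-0.0101, 0.0103]
9 2.22 dp [-0.0111, 0.0092]
10 2.12 dp [-0.0119, 0.0081]
11 2.02 dp [-0.0127, 0.0068]
12 1.92 dp [-0.0133, 0.0055]
13 1.82 dp [-0.0138, 0.0042]
14 1.72 dp [-0.0141, 0.0028]
15 1.62 dp [-0.0143, 0.0014]
16 1.52 dp [-0.0144, -0.0001]
17 1.42 dp [-0.0143, -0.0015]
18 1.32 dp [-0.0141, -0.0029]
19 1.22 dp [-0.0137, -0.0043]
20 1.12 dp [-0.0132, -0.0057]
21 1.02 dp [-0.0126, -0.007]
22 0.92 dp [-0.0118, -0.0082]
23 0.82 dp [-0.011, -0.0093]
24 0.72 dp [-0.01, -0.0104]
25 0.62 dp [-0.0089, -0.0113]
26 0.52 dp [-0.0077, -0.0121]
27 0.42 dp [-0.0065, -0.0129]
28 0.32 dp [-0.0052, -0.0134]
29 0.22 dp [-0.0038, -0.0139]
30 0.12 dp [-0.0024, -0.0142]
31 0.02 dp [-0.001, -0.0144]
32 6.2 dp [0.0005, -0.0144]
33 6.1 dp [0.0019, -0.0143]
34 6.0 dp [0.0033, -0.014]
35 5.9 dp [0.0047, -0.0136]
36 5.8 dp [0.0061, -0.0131]
37 5.7 dp [0.0073, -0.0124]
38 5.6 dp [0.0085, -0.0116]
39 5.5 dp [0.0096, -0.0107]
40 5.4 dp [0.0107, -0.0097]
41 5.3 dp [0.0116, -0.0086]
42 5.2 dp [0.0124, -0.0074]
43 5.1 dp [0.013, -0.0061]
44 5.0 dp [0.0136, -0.0048]
45 4.9 dp [0.014, -0.0034]
46 4.8 dp [0.0143, -0.002]
```

Call:
arm_command(dp=[[-0.0005, 0.0072, 0], [-0.0011, 0.0144, 0], [-0.0022, 0.0215, 0], [-0.0036, 0.0286, 0], [-0.0054, 0.0356, 0], [-0.0075, 0.0425, 0]], rotation=[[0, 0, 0], [0, 0, 0], [0, 0, 0], [0, 0, 0], [0, 0, 0], [0, 0, 0]], grip=[-1, -1, -1, -1, -1, -1])

```text
clock: 5.75
eef_pos: [436.2, -115.9, 55.5]
orientation: [-0.0, 1.0, -0.0, 0.0]
contact_force: [2.7, -2.6, -2.7]
width: 0.25
gripper_force: 20.0
```

Call:
arm_command(dp=[[-0.0026, 0.0067, 0], [-0.0053, 0.0134, 0]], rotation=[[0, 0, 0], [0, 0, 0]], grip=[-1, -1])

```text
clock: 5.95
eef_pos: [438.9, -109.3, 55.5]
orientation: [-0.0, 1.0, -0.0, 0.0]
contact_force: [1.8, -3.6, -3.0]
width: 0.246
gripper_force: 20.0
```

Call:
arm_command(dp=[[-0.0032, 0.0065, 0], [-0.0066, 0.0128, 0]], rotation=[[0, 0, 0], [0, 0, 0]], grip=[-1, -1])

```text
clock: 6.15
eef_pos: [442.2, -103.0, 55.5]
orientation: [0.0, 1.0, -0.0, 0.0]
contact_force: [2.7, -3.9, -4.3]
width: 0.246
gripper_force: 20.0
```

Call:
arm_command(dp=[[-0.0038, 0.0061, 0], [-0.0078, 0.0121, 0]], rotation=[[0, 0, 0], [0, 0, 0]], grip=[-1, -1])

```text
clock: 6.35
eef_pos: [446.1, -97.1, 55.5]
orientation: [-0.0, 1.0, -0.0, 0.0]
contact_force: [2.2, -4.1, -5.9]
width: 0.248
gripper_force: 20.0
```

Call:
arm_command(dp=[[-0.0044, 0.0057, 0], [-0.009, 0.0112, 0]], rotation=[[0, 0, 0], [0, 0, 0]], grip=[-1, -1])

```text
clock: 6.55
eef_pos: [450.5, -91.6, 55.5]
orientation: [-0.0, 1.0, -0.0, 0.0]
contact_force: [1.9, -5.2, -4.8]
width: 0.251
gripper_force: 20.0
```

Call:
arm_command(dp=[[-0.005, 0.0053, 0], [-0.0101, 0.0103, 0]], rotation=[[0, 0, 0], [0, 0, 0]], grip=[-1, -1])

```text
clock: 6.75
eef_pos: [455.5, -86.6, 55.5]
orientation: [-0.0, 1.0, -0.001, 0.0]
contact_force: [2.3, -5.4, -4.1]
width: 0.248
gripper_force: 20.0
```

Call:
arm_command(dp=[[-0.0055, 0.0047, 0], [-0.0111, 0.0092, 0]], rotation=[[0, 0, 0], [0, 0, 0]], grip=[-1, -1])

```text
clock: 6.95
eef_pos: [460.8, -82.1, 55.5]
orientation: [-0.0, 1.0, -0.001, -0.0]
contact_force: [1.6, -6.8, -4.2]
width: 0.245
gripper_force: 20.0
```

Call:
arm_command(dp=[[-0.0059, 0.0042, 0], [-0.0119, 0.0081, 0]], rotation=[[0, 0, 0], [0, 0, 0]], grip=[-1, -1])

```text
clock: 7.15
eef_pos: [466.6, -78.3, 55.5]
orientation: [-0.0, 1.0, -0.001, -0.0]
contact_force: [1.0, -7.1, -3.8]
width: 0.249
gripper_force: 20.0
```

Call:
arm_command(dp=[[-0.0063, 0.0036, 0], [-0.0127, 0.0068, 0]], rotation=[[0, 0, 0], [0, 0, 0]], grip=[-1, -1])

```text
clock: 7.35
eef_pos: [472.6, -74.9, 55.4]
orientation: [-0.0, 1.0, -0.001, -0.001]
contact_force: [0.9, -5.7, -3.3]
width: 0.25
gripper_force: 20.0
```

Call:
arm_command(dp=[[-0.0066, 0.0029, 0], [-0.0133, 0.0055, 0]], rotation=[[0, 0, 0], [0, 0, 0]], grip=[-1, -1])

```text
clock: 7.55
eef_pos: [478.9, -72.2, 55.4]
orientation: [-0.0, 1.0, -0.001, -0.001]
contact_force: [-0.4, -7.3, -0.5]
width: 0.245
gripper_force: 20.0
```

Call:
arm_command(dp=[[-0.0069, 0.0023, 0], [-0.0138, 0.0042, 0]], rotation=[[0, 0, 0], [0, 0, 0]], grip=[-1, -1])

```text
clock: 7.75
eef_pos: [485.5, -70.1, 55.4]
orientation: [-0.0, 1.0, -0.001, -0.001]
contact_force: [-1.3, -7.3, -0.9]
width: 0.25
gripper_force: 20.0
```

Call:
arm_command(dp=[[-0.007, 0.0016, 0], [-0.0141, 0.0028, 0]], rotation=[[0, 0, 0], [0, 0, 0]], grip=[-1, -1])

```text
clock: 7.95
eef_pos: [492.1, -68.7, 55.4]
orientation: [-0.0, 1.0, -0.001, -0.002]
contact_force: [-1.1, -6.5, 0.0]
width: 0.246
gripper_force: 20.0
```

Call:
arm_command(dp=[[-0.0071, 0.0005, 0], [-0.0143, 0.0008, 0]], rotation=[[0, 0, 0], [0, 0, 0]], grip=[-1, -1])

```text
clock: 8.15
eef_pos: [498.8, -67.9, 55.4]
orientation: [-0.0, 1.0, -0.0, -0.002]
contact_force: [-1.5, -5.3, 1.2]
width: 0.246
gripper_force: 20.0
```

Call:
arm_command(dp=[[-0.0072, -0.0002, 0], [-0.0144, -0.0007, 0]], rotation=[[0, 0, 0], [0, 0, 0]], grip=[-1, -1])

```text
clock: 8.35
eef_pos: [505.8, -67.8, 55.4]
orientation: [-0.0, 1.0, 0.0, -0.002]
contact_force: [-2.2, -3.6, 1.7]
width: 0.247
gripper_force: 20.0
```

Call:
arm_command(dp=[[-0.0072, -0.0009, 0], [-0.0143, -0.0021, 0]], rotation=[[0, 0, 0], [0, 0, 0]], grip=[-1, -1])

```text
clock: 8.55
eef_pos: [514.2, -68.5, 55.4]
orientation: [0.0, 1.0, 0.0, -0.001]
contact_force: [-3.4, -3.2, 1.8]
width: 0.244
gripper_force: 20.0
```

Call:
arm_command(dp=[[-0.0071, -0.0014, 0], [-0.0141, -0.0031, 0]], rotation=[[0, 0, 0], [0, 0, 0]], grip=[-1, -1])

```text
clock: 8.75
eef_pos: [522.0, -70.0, 55.4]
orientation: [0.0, 1.0, 0.001, -0.0]
contact_force: [-2.9, -1.7, 2.8]
width: 0.247
gripper_force: 20.0
```

Call:
arm_command(dp=[[-0.0069, -0.002, 0], [-0.0137, -0.0043, 0]], rotation=[[0, 0, 0], [0, 0, 0]], grip=[-1, -1])

```text
clock: 8.95
eef_pos: [529.1, -72.2, 55.4]
orientation: [0.0, 1.0, 0.0, -0.0]
contact_force: [-3.3, -0.6, 2.1]
width: 0.248
gripper_force: 20.0
```

Call:
arm_command(dp=[[-0.0067, -0.0027, 0], [-0.0132, -0.0057, 0]], rotation=[[0, 0, 0], [0, 0, 0]], grip=[-1, -1])

```text
clock: 9.15
eef_pos: [535.8, -75.1, 55.4]
orientation: [0.0, 1.0, 0.0, -0.0]
contact_force: [-2.2, 0.9, 2.0]
width: 0.246
gripper_force: 20.0
```

Call:
arm_command(dp=[[-0.0064, -0.0033, 0], [-0.0126, -0.007, 0]], rotation=[[0, 0, 0], [0, 0, 0]], grip=[-1, -1])

```text
clock: 9.35
eef_pos: [542.2, -78.7, 55.4]
orientation: [0.0, 1.0, 0.0, 0.0]
contact_force: [-2.2, 0.2, 2.2]
width: 0.247
gripper_force: 20.0
```

Call:
arm_command(dp=[[-0.006, -0.004, 0], [-0.0118, -0.0082, 0]], rotation=[[0, 0, 0], [0, 0, 0]], grip=[-1, -1])

```text
clock: 9.55
eef_pos: [548.3, -82.9, 55.5]
orientation: [0.0, 1.0, 0.0, 0.0]
contact_force: [-2.0, 0.8, 1.7]
width: 0.251
gripper_force: 20.0
```

Call:
arm_command(dp=[[-0.0056, -0.0045, 0], [-0.011, -0.0093, 0]], rotation=[[0, 0, 0], [0, 0, 0]], grip=[-1, -1])

```text
clock: 9.75
eef_pos: [553.8, -87.6, 55.4]
orientation: [0.0, 1.0, 0.0, 0.0]
contact_force: [-0.7, 2.4, 1.9]
width: 0.249
gripper_force: 20.0
```

Call:
arm_command(dp=[[-0.0051, -0.0051, 0], [-0.01, -0.0104, 0]], rotation=[[0, 0, 0], [0, 0, 0]], grip=[-1, -1])

```text
clock: 9.95
eef_pos: [558.8, -92.9, 55.4]
orientation: [0.0, 1.0, 0.0, 0.0]
contact_force: [-0.5, 1.7, 1.0]
width: 0.249
gripper_force: 20.0
```

Call:
arm_command(dp=[[-0.0046, -0.0055, 0], [-0.0089, -0.0113, 0]], rotation=[[0, 0, 0], [0, 0, 0]], grip=[-1, -1])

```text
clock: 10.15
eef_pos: [563.2, -98.7, 55.4]
orientation: [0.0, 1.0, 0.0, 0.0]
contact_force: [0.1, 2.5, 0.6]
width: 0.245
gripper_force: 20.0
```

Call:
arm_command(dp=[[-0.004, -0.006, 0], [-0.0077, -0.0121, 0]], rotation=[[0, 0, 0], [0, 0, 0]], grip=[-1, -1])

```text
clock: 10.35
eef_pos: [567.1, -104.8, 55.4]
orientation: [0.0, 1.0, 0.0, 0.0]
contact_force: [0.7, 2.5, -0.4]
width: 0.25
gripper_force: 20.0
```

Call:
arm_command(dp=[[-0.0034, -0.0064, 0], [-0.0065, -0.0129, 0]], rotation=[[0, 0, 0], [0, 0, 0]], grip=[-1, -1])

```text
clock: 10.55
eef_pos: [570.3, -111.3, 55.5]
orientation: [0.0, 1.0, 0.0, 0.0]
contact_force: [0.2, 2.9, 1.0]
width: 0.248
gripper_force: 20.0
```

Call:
arm_command(dp=[[-0.0027, -0.0067, 0], [-0.0052, -0.0134, 0]], rotation=[[0, 0, 0], [0, 0, 0]], grip=[-1, -1])

```text
clock: 10.75
eef_pos: [572.8, -118.1, 55.5]
orientation: [0.0, 1.0, 0.0, 0.0]
contact_force: [0.3, 2.4, 0.2]
width: 0.241
gripper_force: 20.0
```

Call:
arm_command(dp=[[-0.002, -0.0069, 0], [-0.0038, -0.0139, 0]], rotation=[[0, 0, 0], [0, 0, 0]], grip=[-1, -1])

```text
clock: 10.95
eef_pos: [574.6, -125.0, 55.5]
orientation: [0.0, 1.0, -0.0, 0.0]
contact_force: [0.9, 2.3, -0.9]
width: 0.25
gripper_force: 20.0
```

Call:
arm_command(dp=[[-0.0013, -0.0071, 0], [-0.0024, -0.0142, 0]], rotation=[[0, 0, 0], [0, 0, 0]], grip=[-1, -1])

```text
clock: 11.15
eef_pos: [575.4, -130.1, 55.4]
orientation: [0.001, 1.0, 0.002, -0.0]
contact_force: [1.1, 10.2, 2.8]
width: 0.246
gripper_force: 20.0
```

Call:
arm_command(dp=[[-0.0003, -0.0036, 0], [-0.0006, -0.0072, 0]], rotation=[[0, 0, 0], [0, 0, 0]], grip=[-1, -1])

```text
clock: 11.35
eef_pos: [575.6, -131.6, 55.4]
orientation: [0.001, 1.0, 0.004, -0.0]
contact_force: [2.1, 12.4, 1.9]
width: 0.25
gripper_force: 20.0
```

Call:
arm_command(dp=[[-0.0002, -0.0036, 0], [-0.0004, -0.0072, 0]], rotation=[[0, 0, 0], [0, 0, 0]], grip=[-1, -1])

```text
clock: 11.55
eef_pos: [575.8, -133.7, 55.4]
orientation: [0.001, 1.0, 0.005, -0.0]
contact_force: [2.7, 16.4, 3.1]
width: 0.25
gripper_force: 20.0
```

Call:
arm_command(dp=[[0, -0.0036, 0], [0, -0.0072, 0]], rotation=[[0, 0, 0], [0, 0, 0]], grip=[-1, -1])

```text
clock: 11.75
eef_pos: [576.0, -136.4, 55.4]
orientation: [0.001, 1.0, 0.006, -0.0]
contact_force: [3.5, 17.5, 2.4]
width: 0.248
gripper_force: 20.0
```

Call:
arm_command(dp=[[0.0002, -0.0036, 0], [0.0005, -0.0072, 0]], rotation=[[0, 0, 0], [0, 0, 0]], grip=[-1, -1])

```text
clock: 11.95
eef_pos: [576.1, -140.4, 55.4]
orientation: [0.001, 1.0, 0.005, 0.0]
contact_force: [3.1, 15.1, 1.6]
width: 0.247
gripper_force: 20.0
```

Call:
arm_command(dp=[[0.0004, -0.0036, 0], [0.0008, -0.0072, 0]], rotation=[[0, 0, 0], [0, 0, 0]], grip=[-1, -1])

```text
clock: 12.15
eef_pos: [575.8, -146.8, 55.4]
orientation: [0.0, 1.0, 0.002, 0.0]
contact_force: [1.9, 6.2, -0.6]
width: 0.249
gripper_force: 20.0
```

Call:
arm_command(dp=[[0.0005, -0.0036, 0], [0.0011, -0.0071, 0]], rotation=[[0, 0, 0], [0, 0, 0]], grip=[-1, -1])

```text
clock: 12.35
eef_pos: [574.8, -153.7, 55.5]
orientation: [-0.0, 1.0, -0.0, -0.0]
contact_force: [0.9, 1.3, -0.5]
width: 0.247
gripper_force: 20.0
```

Call:
arm_command(dp=[[0.0007, -0.0035, 0], [0.0015, -0.007, 0]], rotation=[[0, 0, 0], [0, 0, 0]], grip=[-1, -1])

```text
clock: 12.55
eef_pos: [574.0, -157.4, 55.5]
orientation: [0.0, 1.0, -0.0, -0.0]
contact_force: [1.5, 2.3, -0.4]
width: 0.244
gripper_force: 20.0
```

Call:
arm_command(dp=[[0.0009, -0.0035, 0], [0.0018, -0.007, 0]], rotation=[[0, 0, 0], [0, 0, 0]], grip=[-1, -1])

```text
clock: 12.75
eef_pos: [573.1, -160.7, 55.4]
orientation: [0.0, 1.0, 0.0, -0.0]
contact_force: [-0.3, 2.1, 0.5]
width: 0.247
gripper_force: 20.0
```

Call:
arm_command(dp=[[-0.0009, 0.0035, 0], [-0.0018, 0.007, 0], [-0.0026, 0.0105, 0]], rotation=[[0, 0, 0], [0, 0, 0], [0, 0, 0]], grip=[-1, -1, -1])

```text
clock: 13.05
eef_pos: [574.4, -155.8, 55.5]
orientation: [0.0, 1.0, -0.001, -0.0]
contact_force: [-1.0, -1.9, -0.8]
width: 0.245
gripper_force: 20.0
```

Call:
arm_command(dp=[[-0.0007, 0.0035, 0]], rotation=[[0, 0, 0]], grip=[-1])

```text
clock: 13.15
eef_pos: [574.8, -153.6, 55.5]
orientation: [-0.0, 1.0, -0.0, -0.0]
contact_force: [-0.6, -2.2, -0.1]
width: 0.247
gripper_force: 20.0
```

Call:
arm_command(dp=[[-0.0006, 0.0035, 0]], rotation=[[0, 0, 0]], grip=[-1])

```text
clock: 13.25
eef_pos: [575.2, -151.6, 55.5]
orientation: [-0.0, 1.0, -0.0, 0.0]
contact_force: [-1.1, -2.5, -0.6]
width: 0.247
gripper_force: 20.0
```

Call:
arm_command(dp=[[-0.0005, 0.0036, 0]], rotation=[[0, 0, 0]], grip=[-1])

```text
clock: 13.35
eef_pos: [575.4, -150.1, 55.4]
orientation: [-0.0, 1.0, -0.0, -0.0]
contact_force: [0.1, -4.9, -0.4]
width: 0.244
gripper_force: 20.0
```

Call:
arm_command(dp=[[-0.0004, 0.0036, 0]], rotation=[[0, 0, 0]], grip=[-1])

```text
clock: 13.45
eef_pos: [575.6, -149.2, 55.5]
orientation: [-0.0, 1.0, -0.001, -0.0]
contact_force: [-0.5, -7.7, -1.7]
width: 0.246
gripper_force: 20.0
```

Call:
arm_command(dp=[[-0.0004, 0.0036, 0]], rotation=[[0, 0, 0]], grip=[-1])

```text
clock: 13.55
eef_pos: [575.7, -148.3, 55.5]
orientation: [-0.001, 1.0, -0.002, -0.0]
contact_force: [-1.6, -9.4, -1.9]
width: 0.249
gripper_force: 20.0
```

Call:
arm_command(dp=[[-0.0002, 0.0036, 0]], rotation=[[0, 0, 0]], grip=[-1])

```text
clock: 13.65
eef_pos: [575.8, -147.4, 55.5]
orientation: [-0.001, 1.0, -0.003, -0.0]
contact_force: [-1.3, -11.8, -2.7]
width: 0.246
gripper_force: 20.0
```

Call:
arm_command(dp=[[-0.0002, 0.0036, 0]], rotation=[[0, 0, 0]], grip=[-1])

```text
clock: 13.75
eef_pos: [575.9, -146.5, 55.5]
orientation: [-0.001, 1.0, -0.004, -0.0]
contact_force: [-1.5, -13.5, -3.6]
width: 0.245
gripper_force: 20.0
```

Call:
arm_command(dp=[[0, 0.0036, 0]], rotation=[[0, 0, 0]], grip=[-1])

```text
clock: 13.85
eef_pos: [576.0, -145.4, 55.5]
orientation: [-0.001, 1.0, -0.004, -0.0]
contact_force: [-1.2, -14.7, -1.8]
width: 0.247
gripper_force: 20.0
```

Call:
arm_command(dp=[[0, 0.0036, 0]], rotation=[[0, 0, 0]], grip=[-1])

```text
clock: 13.95
eef_pos: [576.0, -144.3, 55.5]
orientation: [-0.001, 1.0, -0.005, 0.0]
contact_force: [-2.5, -15.3, -2.6]
width: 0.248
gripper_force: 20.0
```

Call:
arm_command(dp=[[0.0002, 0.0036, 0]], rotation=[[0, 0, 0]], grip=[-1])

```text
clock: 14.05
eef_pos: [576.2, -143.1, 55.5]
orientation: [-0.001, 1.0, -0.005, 0.0]
contact_force: [-1.5, -16.8, -3.9]
width: 0.247
gripper_force: 20.0
```

Call:
arm_command(dp=[[0.0002, 0.0036, 0]], rotation=[[0, 0, 0]], grip=[-1])

```text
clock: 14.15
eef_pos: [576.2, -141.5, 55.5]
orientation: [-0.001, 1.0, -0.005, 0.0]
contact_force: [-1.6, -17.1, -4.7]
width: 0.248
gripper_force: 20.0
```

Call:
arm_command(dp=[[0.0003, 0.0036, 0]], rotation=[[0, 0, 0]], grip=[-1])

```text
clock: 14.25
eef_pos: [576.2, -139.8, 55.5]
orientation: [-0.001, 1.0, -0.005, 0.001]
contact_force: [-1.2, -17.6, -3.8]
width: 0.247
gripper_force: 20.0
```

Call:
arm_command(dp=[[0.0003, 0.0036, 0]], rotation=[[0, 0, 0]], grip=[-1])

```text
clock: 14.35
eef_pos: [576.2, -137.6, 55.5]
orientation: [-0.001, 1.0, -0.005, 0.001]
contact_force: [-0.9, -14.7, -4.2]
width: 0.247
gripper_force: 20.0
```

Call:
arm_command(dp=[[0.0006, 0.0036, 0]], rotation=[[0, 0, 0]], grip=[-1])

```text
clock: 14.45
eef_pos: [576.0, -134.9, 55.5]
orientation: [-0.001, 1.0, -0.004, 0.001]
contact_force: [-0.9, -10.9, -3.1]
width: 0.248
gripper_force: 20.0
```

Call:
arm_command(dp=[[0.0006, 0.0036, 0]], rotation=[[0, 0, 0]], grip=[-1])

```text
clock: 14.55
eef_pos: [575.7, -131.4, 55.5]
orientation: [-0.0, 1.0, -0.003, 0.001]
contact_force: [0.5, -6.9, -2.3]
width: 0.249
gripper_force: 20.0
```

Call:
arm_command(dp=[[-0.0003, -0.0072, 0], [-0.0006, -0.0144, 0], [-0.0008, -0.0216, 0], [-0.0008, -0.0216, 0], [-0.0008, -0.0216, 0]], rotation=[[0, 0, 0], [0, 0, 0], [0, 0, 0], [0, 0, 0], [0, 0, 0]], grip=[-1, -1, -1, -1, -1])

```text
clock: 15.05
eef_pos: [575.8, -133.7, 55.4]
orientation: [0.001, 1.0, 0.005, 0.0]
contact_force: [1.8, 10.3, 0.6]
width: 0.247
gripper_force: 20.0
```

Call:
arm_command(dp=[[0, 0, 0], [0, 0, 0], [0, 0, 0], [0, 0, 0]], rotation=[[0, 0, 0], [0, 0, 0], [0, 0, 0], [0, 0, 0]], grip=[-1, -1, -1, -1])

```text
clock: 15.45
eef_pos: [575.9, -133.7, 55.4]
orientation: [0.001, 1.0, 0.004, 0.0]
contact_force: [2.3, 9.6, 1.4]
width: 0.243
gripper_force: 20.0
```

Call:
arm_command(dp=[[0, -0.004, 0], [0, -0.007, 0], [0, -0.007, 0], [0, -0.007, 0]], rotation=[[0, 0, 0], [0, 0, 0], [0, 0, 0], [0, 0, 0]], grip=[-1, -1, -1, -1])

```text
clock: 15.85
eef_pos: [575.9, -135.1, 55.4]
orientation: [0.001, 1.0, 0.006, 0.001]
contact_force: [3.5, 14.6, 2.1]
width: 0.247
gripper_force: 20.0
```

Call:
arm_command(dp=[[0, -0.003, 0], [0, -0.003, 0], [0, -0.003, 0]], rotation=[[0, 0, 0], [0, 0, 0], [0, 0, 0]], grip=[-1, -1, -1])

```text
clock: 16.15
eef_pos: [576.0, -136.2, 55.4]
orientation: [0.002, 1.0, 0.007, 0.001]
contact_force: [4.2, 14.9, 1.1]
width: 0.249
gripper_force: 20.0
```

Call:
arm_command(dp=[[0, -0.002, 0], [0, -0.002, 0]], rotation=[[0, 0, 0], [0, 0, 0]], grip=[-1, -1])

```text
clock: 16.35
eef_pos: [576.0, -136.5, 55.4]
orientation: [0.002, 1.0, 0.007, 0.001]
contact_force: [4.5, 16.8, 1.7]
width: 0.245
gripper_force: 20.0
```

Call:
arm_command(dp=[[0, -0.001, 0], [0, -0.001, 0]], rotation=[[0, 0, 0], [0, 0, 0]], grip=[-1, -1])

```text
clock: 16.55
eef_pos: [576.0, -136.7, 55.4]
orientation: [0.002, 1.0, 0.008, 0.001]
contact_force: [2.7, 17.7, 2.5]
width: 0.252
gripper_force: 20.0
```

Call:
arm_command(dp=[[0, -0.002, 0], [0, -0.002, 0], [0, -0.002, 0]], rotation=[[0, 0, 0], [0, 0, 0], [0, 0, 0]], grip=[-1, -1, -1])

```text
clock: 16.85
eef_pos: [576.1, -138.6, 55.5]
orientation: [0.001, 1.0, 0.007, 0.001]
contact_force: [3.5, 15.6, 1.3]
width: 0.244
gripper_force: 20.0
```

Call:
arm_command(dp=[[0, 0.014, 0], [0, 0.014, 0], [0, 0.014, 0]], rotation=[[0, 0, 0], [0, 0, 0], [0, 0, 0]], grip=[-1, -1, -1])

```text
clock: 17.15
eef_pos: [576.1, -138.2, 55.5]
orientation: [0.0, 1.0, 0.001, 0.001]
contact_force: [4.0, 3.2, -1.8]
width: 0.248
gripper_force: 20.0
```

Call:
arm_command(dp=[[0, 0.0025, 0], [0, 0.0025, 0], [0, 0.0025, 0], [0, 0.0025, 0], [0, 0.0025, 0], [0, 0.0025, 0]], rotation=[[0, 0, 0], [0, 0, 0], [0, 0, 0], [0, 0, 0], [0, 0, 0], [0, 0, 0]], grip=[-1, 1, 1, 1, 1, 1])

```text
clock: 17.75
eef_pos: [575.1, -138.4, 55.5]
orientation: [0.0, 1.0, -0.0, -0.0]
contact_force: [-0.1, 0.4, -0.4]
width: 0.639
gripper_force: 0.0
```

Call:
arm_command(dp=[[0, 0, -0.08], [0, 0, -0.16], [0.15, 0, -0.22], [0.25, 0, -0.22], [0.25, 0, -0.22], [0.25, 0, -0.22]], rotation=[[0, 0, 0], [0, 0, 0], [0, 0, 0], [0, 0, 0], [0, 0, 0], [0, 0, 0]], grip=[1, 1, 1, 1, 1, 1])

```text
clock: 18.35
eef_pos: [446.5, -137.6, 166.3]
orientation: [0.001, 1.0, -0.0, -0.001]
contact_force: [0.8, 0.5, 0.3]
width: 1.001
gripper_force: 0.0
```

```bash
python3 - <<'E'
from h import *
snap("w2")
for l in("turntable","knob","mark_spot","marker_cap"):
    print(l,[(np.round(x["location"],1).tolist(),round(x["score"],2)) for x in tip_of("wrist",l)[:2]])
s=state();print(s["eef_pos"])
E
```

```text
turntable [([500.4, -138.9, 1.1], 0.89)]
knob [([574.5, -138.5, 43.9], 0.92)]
mark_spot [([441.6, -183.8, 41.1], 0.76)]
marker_cap [([460.1, 104.8, -2.4], 0.8)]
[ 451.49804864 -138.5093994   165.2715941 ]
```

View pics/w2.png

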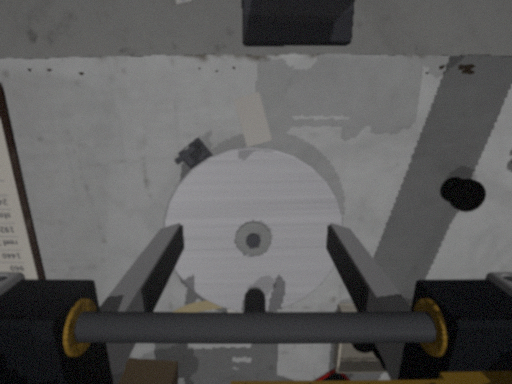

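```bash
python3 - <<'E'
from h import *
print("bracket",atz("wrist",(194,153),35,"w2"),"hub",atz("wrist",(253.5,239),46,"w2"))
C=np.array([504.2,-140])
for b in([414.9,-202.2],[411.2,-203.7],atz("wrist",(194,153),35,"w2")[:2],[447,-186],[440,-188],[444.3,-185.5],[441.6,-183.8]):
    d=np.array(b)-C;a=np.arctan2(d[1],d[0]);print(np.round(b,1),round(np.hypot(*d),1),round(a%6.2832,3),np.round(C+76*np.array([np.cos(a),np.sin(a)]),1))
k=(cv2.imread("pics/w2.png",0)[160:225,425:500]<50).astype(np.uint8);n,l,st,ce=cv2.connectedComponentsWithStats(k);i=1+st[1:,4].argmax();u=ce[i]+[425,160];print(u,st[i])
k=(cv2.imread("pics/top0.png",0)[206:228,229:252]<60).astype(np.uint8);n,l,st,ce=cv2.connectedComponentsWithStats(k);i=1+st[1:,4].argmax();v=ce[i]+[229,206];print(v,st[i])
print(tri([ray("top",v),ray("wrist",u,"w2")]),atz("top",v,25),atz("wrist",u,20,"w2"))
E
```

```text
bracket [ 413.32926319 -200.53272416   35.        ] hub [ 506.46106247 -138.46554109   46.        ]
[ 414.9 -202.2] 108.8 3.75 [ 441.8 -183.4]
[ 411.2 -203.7] 112.7 3.742 [ 441.5 -182.9]
[ 413.3 -200.5] 109.2 3.729 [ 440.9 -182.1]
[ 447 -186] 73.4 3.819 [ 445.  -187.6]
[ 440 -188] 80.2 3.784 [ 443.3 -185.5]
[ 444.3 -185.5] 75.2 3.791 [ 443.7 -186. ]
[ 441.6 -183.8] 76.4 3.752 [ 441.9 -183.6]
[462.32871972 192.75692042] [  15   16   45   35 1156]
[240.11518325 217.23560209] [  4   3  15  17 191]
[461.1659671  100.33628571  22.02657498] [461.09829119 100.07614447  25.        ] [461.47047312 101.87613856  20.        ]
```

Call:
arm_command(dp=[[-0.019, 0.478, 0.05], [-0.019, 0.478, 0.05], [-0.019, 0.478, 0.05], [-0.019, 0.478, 0.05], [-0.019, 0.478, 0.05], [-0.019, 0.478, 0.15], [-0.019, 0.478, 0.15], [-0.019, 0.478, 0.15]], rotation=[[0, 0, 0], [0, 0, 0], [0, 0, 0], [0, 0, 0], [0, 0, 0], [0, 0, 0], [0, 0, 0], [0, 0, 0]], grip=[1, 1, 1, 1, 1, 1, 1, 1])

```text
clock: 19.4
eef_pos: [459.7, 100.9, 89.8]
orientation: [-0.0, 1.0, -0.0, -0.001]
contact_force: [-0.6, 0.0, 1.0]
width: 0.996
gripper_force: 0.0
```

```bash
python3 - <<'E'
from h import *
im=snap("w3");print(state()["eef_pos"])
k=(im[:,:,1]<50).astype(np.uint8)
n,l,st,ce=cv2.connectedComponentsWithStats(k)
for i in range(1,n):
    if 300<st[i][4]<8000:print(st[i],ce[i],atz("wrist",ce[i],22,"w3"))
print([(np.round(x["location"],1),x["score"]) for x in tip_of("wrist","marker_cap")[:2]])
E
```

```text
[460.9811265  100.61530856  90.97740698]
[ 162    0  119   21 2215] [217.46907449   9.68577878] [310.3424721   73.85415004  22.        ]
[ 235  182   42   46 1484] [255.84636119 205.40296496] [462.60819743 102.45623836  22.        ]
[144 355  39  29 853] [165.6869871  370.45134818] [647.39144166   7.3355379   22.        ]
[(array([461.5, 103.2,  -1.9]), 0.85)]
```

View pics/w3.png

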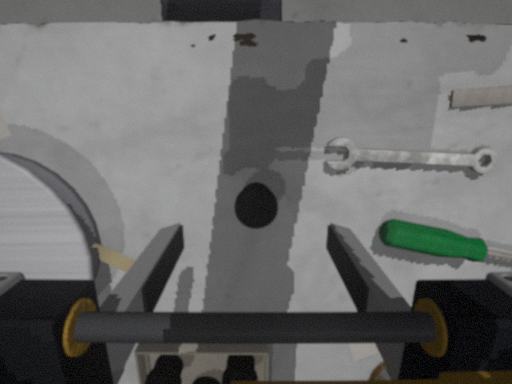

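Call:
arm_command(dp=[[-0.0016, 0.0018, 0.06], [-0.0016, 0.0018, 0.12], [-0.0016, 0.0018, 0.15], [-0.0016, 0.0018, 0.168], [-0.0016, 0.0018, 0.168], [-0.0016, 0.0018, 0.168]], rotation=[[0, 0, 0], [0, 0, 0], [0, 0, 0], [0, 0, 0], [0, 0, 0], [0, 0, 0]], grip=[0.5, 0.5, 0.5, 0.5, 0, 0])

```text
clock: 20.1
eef_pos: [462.0, 101.4, 7.6]
orientation: [0.0, 1.0, 0.0, 0.001]
contact_force: [0.5, 0.4, -1.3]
width: 0.616
gripper_force: 0.0
```

Call:
arm_command(dp=[[0, 0, 0], [0, 0, 0], [0, 0, 0], [0, 0, 0], [0, 0, 0], [0, 0, 0]], rotation=[[0, 0, 0], [0, 0, 0], [0, 0, 0], [0, 0, 0], [0, 0, 0], [0, 0, 0]], grip=[-1, -1, -1, -1, -1, -1], grip_force=12)

```text
clock: 20.7
eef_pos: [461.3, 101.7, 7.1]
orientation: [-0.0, 1.0, 0.0, 0.001]
contact_force: [-0.0, 0.2, 6.0]
width: 0.391
gripper_force: 12.0
```

Call:
arm_command(dp=[[0, 0, -0.06], [0, -0.02, -0.15], [0.038, -0.572, -0.18], [0.038, -0.572, -0.18], [0.038, -0.572, -0.18], [0.038, -0.572, -0.18], [0.038, -0.572, -0.18], [0.038, -0.572, -0.18]], rotation=[[0, 0, 0], [0, 0, 0], [0, 0, 0], [0, 0, 0], [0, 0, 0], [0, 0, 0], [0, 0, 0], [0, 0, 0]], grip=[-1, -1, -1, -1, -1, -1, -1, -1])

```text
clock: 21.5
eef_pos: [441.4, -187.9, 96.6]
orientation: [0.001, 1.0, -0.001, 0.0]
contact_force: [0.0, 0.8, -0.3]
width: 0.388
gripper_force: 12.0
```

Call:
arm_command(dp=[[0, 0, 0], [0, 0, 0], [0, 0, 0]], rotation=[[0, 0, 0], [0, 0, 0], [0, 0, 0]], grip=[-1, -1, -1])

```text
clock: 21.8
eef_pos: [441.1, -182.8, 96.0]
orientation: [-0.0, 1.0, 0.001, -0.001]
contact_force: [-0.0, -0.5, -0.3]
width: 0.388
gripper_force: 12.0
```

```bash
python3 - <<'E'
from h import *
im=snap("w4");print(state()["eef_pos"],state()["width"])
for l in("turntable","mark_spot","marker_cap","rub_pad"):print(l,[(np.round(x["location"],1),round(x["score"],2)) for x in tip_of("wrist",l)[:2]])
E
```

```text
[ 441.24171862 -182.69234104   96.13361373] 0.39554995765740836
turntable [(array([ 500. , -135.8,   -1.3]), 0.86)]
mark_spot [(array([ 444.1, -188.2,   41.6]), 0.58)]
marker_cap [(array([ 440.6, -180. ,   88.6]), 0.73)]
rub_pad []
```

View pics/w4.png

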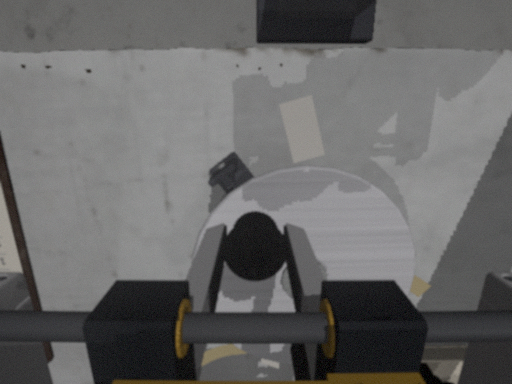

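Call:
arm_command(dp=[[-0.0024, -0.0034, 0.03], [-0.0024, -0.0034, 0.06], [-0.0024, -0.0034, 0.08], [-0.0024, -0.0034, 0.086], [-0.0024, -0.0034, 0.086], [-0.0024, -0.0034, 0.086]], rotation=[[0, 0, 0], [0, 0, 0], [0, 0, 0], [0, 0, 0], [0, 0, 0], [0, 0, 0]], grip=[-1, -1, -1, -1, -1, -1])

```text
clock: 22.65
eef_pos: [446.2, -186.8, 55.8]
orientation: [-0.0, 1.0, -0.001, 0.003]
contact_force: [2.2, 0.6, 9.8]
width: 0.457
gripper_force: 12.0
```

Call:
arm_command(dp=[[0, 0, 0.002], [0, 0, 0.002]], rotation=[[0, 0, 0], [0, 0, 0]], grip=[-1, -1])

```text
clock: 22.85
eef_pos: [446.2, -186.9, 55.5]
orientation: [-0.0, 1.0, -0.002, 0.004]
contact_force: [0.0, 2.3, 16.9]
width: 0.457
gripper_force: 12.0
```

Call:
arm_command(dp=[[0, 0, 0.002], [0, 0, 0.002]], rotation=[[0, 0, 0], [0, 0, 0]], grip=[-1, -1])

```text
clock: 23.05
eef_pos: [446.3, -186.9, 54.7]
orientation: [-0.0, 1.0, -0.002, 0.004]
contact_force: [0.0, 1.9, 17.2]
width: 0.461
gripper_force: 12.0
```

Contact came early and the opening widened, so the cap may have shifted in the grip. I'll back off and look.

Call:
arm_command(dp=[[0, 0, -0.01], [0, 0, -0.02], [0, 0, -0.03], [0, 0, -0.03]], rotation=[[0, 0, 0], [0, 0, 0], [0, 0, 0], [0, 0, 0]], grip=[-1, -1, -1, -1])

```text
clock: 23.45
eef_pos: [442.2, -186.5, 67.0]
orientation: [-0.001, 1.0, -0.001, -0.001]
contact_force: [-2.2, -3.3, 4.1]
width: 0.396
gripper_force: 12.5
```

```bash
python3 - <<'E'
from h import *
im=snap("w5");print(state()["eef_pos"],state()["width"],state()["contact_force"])
sc=capture("scene")[:,:,::-1]
a=cv2.resize(im[140:320,160:360,::-1],None,fx=2,fy=2,interpolation=2)
b=cv2.resize(sc[190:310,260:393],(400,360),interpolation=2)
cv2.imwrite("pics/c5.png",np.hstack([a,b]))
E
```

```text
[ 442.24733434 -186.54743576   67.02951631] 0.3909095423763202 [-3.63942475 -3.22462713  4.40108342]
```

View pics/c5.png

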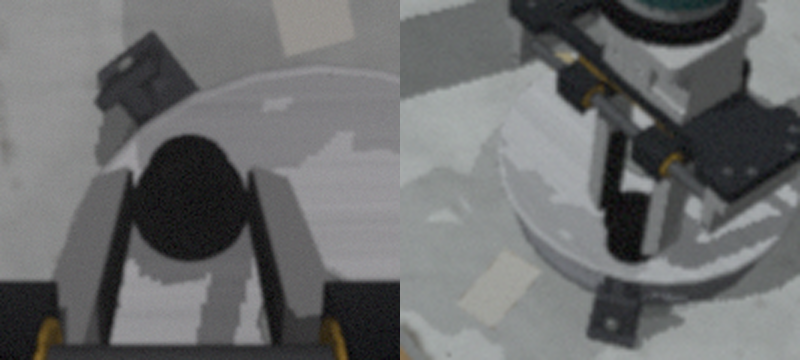

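```bash
python3 - <<'E'
from h import *
s=state();print(s["clock"],s["eef_pos"],s["contact_force"],s["moment"],s["gripper_force"])
p=camera_params("scene")
def pr(X):
    c=p["R"]@np.array(X,float)+p["t"];d=c[:2]/c[2];d=d*(1+p["k1"]*d@d);K=p["camera_matrix"];return d*[K[0,0],K[1,1]]+[K[0,2],K[1,2]]
for z in(44,63,76,92):print(z,pr([442.3,-185.5,z]).round(1))
for l in("marker_cap","mark_spot","knob"):print(l,[(c,np.round(x["location"],1).tolist(),round(x["score"],2)) for c in("wrist","scene") for x in tip_of(c,l)[:1]],[np.round(x["location"],1).tolist() for x in look_for("scene",l)[:1]])
sc=capture("scene")[:,:,::-1];top=capture("top")[:,:,::-1]
def overlay(im):
    im=cv2.resize(im[215:305,285:385],None,fx=6,fy=6,interpolation=2);
    return im
a=overlay(sc)
def ring(z,r,col):
    q=np.array([(pr([442.3+r*np.cos(t),-185.5+r*np.sin(t),z])-[285,215])*6 for t in np.arange(0,6.3,.2)],int)
    cv2.polylines(a,[q],True,col,1)
ring(44,15.5,(0,255,0));ring(76,18.5,(0,0,255))
cv2.imwrite("pics/c6.png",a)
E
```

```text
23.55 [ 442.25021034 -186.55978943   67.01670098] [-3.37140849 -3.83210112  5.11082437] [-0.7713976   0.65069374 -0.00133217] 12.640916146337986
44 [334.8 271.9]
63 [335.8 265.6]
76 [336.5 261.1]
92 [337.4 255.5]
marker_cap [('wrist', [442.5, -184.2, 41.6], 0.81), ('scene', [445.2, -182.9, 45.1], 0.55)] []
mark_spot [('scene', [449.4, -184.0, 43.4], 0.83)] [[457.3, -164.7, 42.1]]
knob [('wrist', [573.0, -135.4, 43.6], 0.69), ('scene', [576.0, -141.1, 48.7], 0.38)] [[454.4, -166.1, 44.0]]
```

View pics/c6.png

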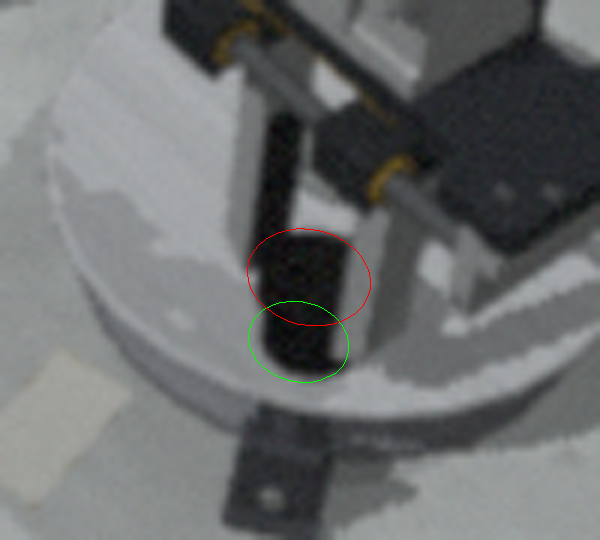

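The cap stands with its base on the plate at about the marked spot and has slid down in the pads; the projected rings match its outline within about 1.5 px. I'll take the load off a little, then release.

Call:
arm_command(dp=[[0, 0, -0.002], [0, 0, -0.003], [0, 0, -0.003]], rotation=[[0, 0, 0], [0, 0, 0], [0, 0, 0]], grip=[-1, -1, -1], grip_force=5)

```text
clock: 24.4
eef_pos: [443.1, -186.2, 68.0]
orientation: [0.0, 1.0, -0.0, 0.0]
contact_force: [-0.5, -3.6, 0.6]
width: 0.394
gripper_force: 4.9
```

```bash
python3 - <<'E'
from h import *
s=state();print(s["clock"],s["eef_pos"],s["contact_force"],s["moment"],s["gripper_force"],s["width"])
im=snap("w6")
for n in("w4","w5","w6"):
    g=cv2.imread(f"pics/{n}.png",0);k=(g[195:290,215:300]<32).astype(np.uint8)
    q,l,st,ce=cv2.connectedComponentsWithStats(k);i=1+st[1:,4].argmax();print(n,st[i],ce[i]+[215,195])
print([(np.round(x["location"],1).tolist(),x["score"]) for x in tip_of("wrist","marker_cap")[:1]])
E
```

```text
24.4 [ 443.10457652 -186.15517977   67.99848318] [-0.50827225 -3.5790047   0.55940167] [-0.74480574  0.20569509  0.0071779 ] 4.866320751607418 0.39395396491361817
w4 [   0   18   85   77 3535] [255.62036775 250.89193777]
w5 [   0   13   85   82 3140] [255.60636943 244.00732484]
w6 [   0   13   85   82 3141] [256.03151862 244.12448265]
[([443.6, -182.0, 45.1], 0.69)]
```

Call:
arm_command(dp=[[0, -0.003, 0], [0, -0.003, 0], [0, -0.003, 0]], rotation=[[0, 0, 0], [0, 0, 0], [0, 0, 0]], grip=[-1, -1, -1])

```text
clock: 24.8
eef_pos: [443.0, -186.8, 67.8]
orientation: [0.0, 1.0, 0.001, 0.0]
contact_force: [0.9, -0.3, 1.5]
width: 0.393
gripper_force: 5.1
```

Call:
arm_command(dp=[[0, 0, 0], [0, 0, 0], [0, 0, 0]], rotation=[[0, 0, 0], [0, 0, 0], [0, 0, 0]], grip=[0.0, 0.0, 0.0])

```text
clock: 25.1
eef_pos: [442.7, -187.2, 67.8]
orientation: [0.0, 1.0, 0.0, -0.0]
contact_force: [-0.8, -0.4, -0.7]
width: 0.5
gripper_force: 0.0
```

```bash
python3 - <<'E'
from h import *
s=state();print(s["clock"],s["eef_pos"],s["contact_force"],s["width"])
im=snap("w7");sc=capture("scene")
for c in("wrist","scene"):print([(np.round(x["location"],1).tolist(),round(x["score"],2)) for x in tip_of(c,"marker_cap")[:1]])
cv2.imwrite("pics/c7.png",np.hstack([cv2.resize(im[140:320,160:360,::-1],None,fx=2,fy=2,interpolation=2),cv2.resize(sc[215:305,285:385,::-1],(400,360),interpolation=2)]))
E
```

```text
25.1 [ 442.65039052 -187.21956873   67.80848461] [-0.7608047  -0.41117078 -0.66861162] 0.5001379401919314
[([443.4, -186.3, 41.5], 0.8)]
[([446.8, -184.1, 43.2], 0.89)]
```

View pics/c7.png

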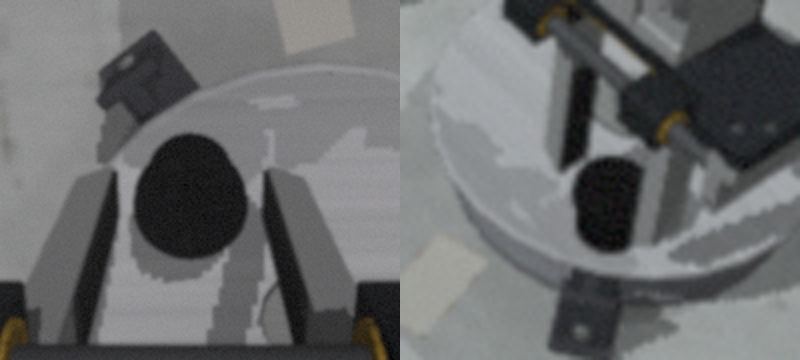

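The wrist crop shows the cap upright at about px (190,195), foot towards the bracket (147,88), between the open fingers. The scene crop shows it standing on the plate in line with the bracket. I'll open wider and lift clear.

Call:
arm_command(dp=[[0, 0, 0], [0, 0, 0], [0, 0, -0.04], [0, 0, -0.12], [0, 0, -0.2], [0, 0, -0.25], [0.1, 0, -0.3], [0.1, 0, -0.3]], rotation=[[0, 0, 0], [0, 0, 0], [0, 0, 0], [0, 0, 0], [0, 0, 0], [0, 0, 0], [0, 0, 0], [0, 0, 0]], grip=[0.5, 0.5, 0.5, 0.5, 0.5, 0.5, 0.5, 0.5])

```text
clock: 26.1
eef_pos: [390.7, -187.6, 220.5]
orientation: [0.0, 1.0, -0.001, 0.001]
contact_force: [1.6, -1.0, -1.2]
width: 0.75
gripper_force: 0.0
```

```bash
python3 - <<'E'
from h import *
im=snap("w8");capture("scene");capture("top")
for l in("marker_cap","mark_spot","knob","turntable"):print(l,[(c,np.round(x["location"],1).tolist(),round(x["score"],2)) for c in("wrist","scene","top") for x in tip_of(c,l)[:1]])
print("bracket w7",atz("wrist",(233.5,184),35,"w7"))
s=state();print(s["clock"],s["eef_pos"],s["contact_force"])
k=(im[:,:,1]<50).astype(np.uint8);n,l,st,ce=cv2.connectedComponentsWithStats(k)
for i in range(1,n):
    if 300<st[i][4]<4000:print(st[i],ce[i],atz("wrist",ce[i],66,"w8"))
E
```

```text
marker_cap [('wrist', [443.1, -185.6, 42.0], 0.57), ('scene', [444.6, -182.4, 44.7], 0.83)]
mark_spot [('wrist', [444.5, -184.7, 42.0], 0.95), ('scene', [447.6, -186.0, 42.0], 0.9), ('top', [441.7, -188.5, 45.5], 0.74)]
knob [('wrist', [573.0, -138.2, 42.7], 0.46), ('scene', [574.0, -141.4, 52.3], 0.48), ('top', [575.1, -138.4, 47.5], 0.5)]
turntable [('wrist', [501.0, -136.6, 3.8], 0.79), ('scene', [503.9, -139.7, -0.7], 0.61), ('top', [503.6, -138.2, -1.7], 0.66)]
bracket w7 [ 417.04333303 -202.25674362   35.        ]
26.85 [ 392.89060194 -187.50582362  217.79075893] [ 0.52891625 -0.47719773  0.30807707]
[  0 126  90  61 530] [ 57.13018868 140.71886792] [ 347.38176241 -408.94494208   66.        ]
[241 206  29  33 724] [255.32320442 222.96270718] [ 446.21813416 -186.62455586   66.        ]
```

```bash
python3 -c "
from bench import *
print(job_done())"
```

```text
the job is handed in; nothing more can be done
None
```

I turned the plate lightly by its knob, felt the drag peak from both directions, and let go with the tightest point on the felt pad. The lone cap stands upright within a few mm of the spot above it. It slid down in the grip and touched the plate early while being placed, but stood upright once released; the job is handed in.

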